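# Walk the weighed jar caddy into its bay under the low shelf

### The job

The caddy of spice jars has been weighed. Lift it off the scale by its handle, set it down on the bench in front of the empty bay between the two cartons under the low wire shelf, and let go; the shelf is too low to carry it in, so walk it in by pushing its two rear corners (the ends of the end walls) in turn, a little at a time so that it never swings far round, until its rear is flush with the front edge of the shelf and it stands square between the cartons. Do not drop or tip it, do not push on the jars, and leave the two cartons where they stand.

Things in the scene. Friction and masses are not known exactly. Their poses are not given: they have to be found in the camera images.
- caddy: Dark blue carry caddy, six jars fixed in it, 0.6 to 1.0 kg, 124 x 220 mm, 159 mm high. Origin: centre of its underside; y along its length and handle; its two long sides (+x, -x) are alike, so half round is the same. It starts on the scale, long side roughly facing the robot. Pushed at one corner it turns roughly about its other end, which advances about a quarter as far.
- handle (a point): Middle of the caddy's handle, 150 mm above its underside: a level steel tube along the caddy's y with a black rubber sleeve 18 mm thick and 110 mm long; free space round it, the nearest lids 30 mm lower.
- end_a (a point): Centre of the underside of the caddy's +y end wall: solid, 124 mm in x, 26 mm in y, 95 mm high, 97 mm from the caddy's origin; the caddy rests on its two end walls. Its upright end faces, 62 mm to either side in x and 26 mm wide, are two of the corners to push on.
- end_b (a point): The same for the end wall on the caddy's -y side.
- jars: The six jars (beige, dark green lids) fixed in the caddy two by three between the end walls; same origin as the caddy. Their sides reach to x = +/-54 mm, 8 mm short of the end walls' faces; lid tops 111 mm above the caddy's underside. Not to be pushed on.
- shelf: Fixed low shelf, orange beams, wire deck, 220 mm deep, 620 mm wide. Origin: on the bench below its front edge (the robot's side), mid-bay; +x runs in under the shelf, y along the edge. Underside 182 mm above the bench, deck top 209 mm; stock up to 300 mm near its ends. Caddy home: its origin at x = 62 mm, y = 0 here, its y along this y. A hand upright at the edge meets the front beam; lean it back.
- scale: Fixed bench scale, left or right of the robot: steel platter 200 x 260 mm (x, y), its top 50 mm above the bench, grey display panel on the robot's side. Origin: centre of its underside.
- carton_left: Loose taped brown carton, 140 x 130 x 135 mm (x, y, z), 0.8 kg, under the shelf on the +y side of the bay. Origin: centre of its underside. The clear gap between the two cartons is 275 to 300 mm.
- carton_right: The same kind of carton on the -y side of the bay.

How it is judged:
On the way:
1. the caddy stands upright on the bench, let go, with more than half of it still in front of the shelf's front edge (height (world z) of caddy below 0.01 m and angle between caddy's own z axis and vertical below 0.1 rad and x of caddy in the frame of shelf below 0 m and contact force between the fingers and caddy below 0.3 N and linear speed of caddy below 0.03 m/s), for 0.2 s.
At the end, for the whole second after the job is handed in: The caddy stands upright and at rest on the bench in the bay, its rear flush with the shelf's front edge to within 18 mm either way, its middle within 30 mm of the middle of the bay, square to within 0.12 rad (7 degrees); neither carton is more than 20 mm from where it stood (x of caddy in the frame of shelf between 0.044 and 0.08 m and y of caddy in the frame of shelf between -0.03 and 0.03 m and angle between the x axis of caddy and the x axis of shelf, either way round below 0.12 rad and height (world z) of caddy below 0.01 m and angle between caddy's own z axis and vertical below 0.05 rad and linear speed of caddy below 0.02 m/s and distance of each of carton_left, carton_right from where it was at the start of the episode below 0.02 m); the robot touches nothing.
It fails at once if the jars are pushed (more than 3 N from the gripper or arm) (contact force between any of the fingers, the arm and jars above 3 N).
It fails at once if the caddy is tipped by more than 0.35 rad (20 degrees) (angle between caddy's own z axis and vertical above 0.35 rad).
It fails at once if the caddy is dropped: let go more than 15 mm above the bench (height (world z) of caddy above 0.015 m and horizontal distance between caddy and scale above 0.2 m and contact force between the fingers and caddy below 0.2 N).
It fails at once if the caddy, partly under the shelf, is swung more than 0.45 rad (26 degrees) out of square (height (world z) of caddy below 0.02 m and x of caddy in the frame of shelf above -0.05 m and angle between the x axis of caddy and the x axis of shelf, either way round above 0.45 rad).
It fails at once if a carton beside the bay is shifted by more than 20 mm (distance of any of carton_left, carton_right from where it was at the start of the episode above 0.02 m).
It also fails if it takes over 67 s, if anything falls off the work surface, if the arm or the gripper's body presses on something with over 40 N, if the wrist force passes 120 N, or if a joint passes its speed limit or range.

### The arm

A 6-joint arm with a two-finger parallel gripper is mounted at the origin on the work surface. World frame = base frame: x ahead of the robot, y to its left, z up, the work surface at z = 0. Lengths are in m, angles in rad, forces in N, time in s.
With the tool pointing down it reaches from about 0.35 to 0.975 m from the base axis. Payload 7.1 kg.
Tool frame: the origin (TCP) lies midway between the tips of the shut fingers; the grasp point (between the pads) lies 19 mm behind it; z points along the fingers, y is the line along which they close (so a half turn about z gives the same grasp; the last joint's range is limited). The gripper opens to 88 mm and grips with 3 to 60 N. Pads are 20 mm wide; open, the fingers measure 115 mm over their backs; the gripper's body (75 mm by 178 mm) begins 61 mm behind the grasp point.
Start: joints at [-0.019, 0.423, 1.63, -0, 1.089, -0.019], TCP at [0.625, 0, 0.183] pointing down, gripper open.
Joint ranges: [-3, 3], [-0.9, 2.11], [0.09, 2.58], [-1.31, 4.45], [0.11, 2.69], [-2.54, 2.54]. Speed limits (rad/s): [2.39, 2.39, 3.01, 3.14, 3.14, 3.14].

### API

Orientations are given as a unit quaternion [w, x, y, z].
In Python, from station import move_pose, movel, movej, command_gripper, wait, inverse_kinematics, read_camera, camera_info, MotionError, job_done, get_time, get_joint_pos, get_qvel, get_effort, get_tcp_pos, get_ee_rot, get_ft_force, get_ft_torque, get_grip_width, get_finger_force gives the robot as it stands. Calls block until the motion is done:
- move_pose(position, orientation): joint-space move of the TCP to a pose.
- movel(position, frame=None, v=0.15, until_force=None): straight line of the TCP; frame=None keeps the orientation; v is the mean speed in m/s. With until_force (N) it stops when the force on the tool has changed by that much, and returns True; else False.
- movej(angles): joint-space move.
- command_gripper(opening): opening from 0.0 (shut) to 1.0 (fully open); the grip force is fixed at half the most; returns when the fingers have stopped.
- wait(seconds).
- inverse_kinematics(position, orientation): joint angles nearest the present ones, or None.
- read_camera(name): name is "scene" or "side" or "wrist"; returns the picture (400x640x3 uint8, red, green, blue); there is no depth.
- camera_info(name): a dict with "intrinsics" (3x3 intrinsics, pixels), "T" (4x4, takes a point from camera to world coordinates); the wrist camera has in their place "tool_from_camera" (4x4, takes a point from camera to tool coordinates, whose origin is the TCP and whose axes are the flange's). Camera axes: x right, y up, looking along -z (the intrinsics and any distortion apply to the point x, -y, -z); pixel columns grow to the right and rows downward; lengths in m; the calibration is good to about 2 mm. A picture is of the moment at which its call begins: read the wrist's pose just before it. camera_info takes no time and is no camera call.
A pose or a line that the arm cannot do raises MotionError and nothing moves.
- job_done(): hands the job in; it is judged then, once.
Readings, each from a call of its own:
- get_time(): time.
- get_joint_pos(): joint angles.
- get_qvel(): joint speeds.
- get_effort(): joint torques, N m.
- get_tcp_pos(): TCP position.
- get_ee_rot(): TCP orientation.
- get_ft_force(): force on the tool from outside, world axes, zero at the start.
- get_ft_torque(): the same for the moment, N m.
- get_grip_width(): opening from 0.0 (shut) to 1.0 (fully open).
- get_finger_force(): force on a finger pad.
Only numpy, scipy, OpenCV 4.12 (cv2) and the standard library are available. Lean on these libraries where they do the work, as an engineer would, in place of code of your own. Each camera call takes 0.05 s, during which the arm holds its last target. There are 200 camera calls.

## Working session

There is one attempt and no reset: what is moved stays moved. The work goes in short steps, each a Python script; the robot and the scene stay as the last script left them, time stands still between calls to the robot, and variables do not carry over. Pictures are saved under pics/ and viewed, at most 10 in all, crops included, and the job is handed in when it is done.

```bash
mkdir -p pics; ls; python3 - <<'E'
from station import *
import cv2,numpy as np
print(get_time())
ims=[]
for n in("scene","side"):
    im=read_camera(n);cv2.imwrite(f"pics/{n}0.png",im[:,:,::-1]);c=camera_info(n);print(n,np.round(c["intrinsics"],1).tolist(),np.round(c["T"],3).tolist(),c.keys())
print({k:np.round(v,4).tolist() if k!='name' else v for k,v in camera_info("wrist").items()})
print(get_ee_rot(),get_tcp_pos())
E
```

```text
pics
0.0
scene [[424.9, 0.0, 318.5], [0.0, 424.9, 190.2], [0.0, 0.0, 1.0]] [[-0.911, -0.394, 0.122, 0.741], [0.412, -0.871, 0.268, 0.401], [0.0, 0.294, 0.956, 1.549], [0.0, 0.0, 0.0, 1.0]] dict_keys(['intrinsics', 'T'])
side [[367.6, 0.0, 319.9], [0.0, 367.6, 198.4], [0.0, 0.0, 1.0]] [[-0.691, -0.683, 0.237, 0.827], [0.723, -0.656, 0.215, 0.206], [0.008, 0.32, 0.947, 1.19], [0.0, 0.0, 0.0, 1.0]] dict_keys(['intrinsics', 'T'])
{'intrinsics': [[289.2547, 0.0, 316.9695], [0.0, 289.2547, 207.8821], [0.0, 0.0, 1.0]], 'tool_from_camera': [[-0.0009, 0.9704, 0.2417, 0.0653], [1.0, 0.0007, 0.0009, 0.0002], [0.0007, 0.2417, -0.9704, -0.2018], [0.0, 0.0, 0.0, 1.0]]}
[-4.85080004e-04  7.07100220e-01  7.07113009e-01 -4.84882533e-04] [6.24454319e-01 3.63423131e-05 1.82694124e-01]
```

View pics/scene0.png

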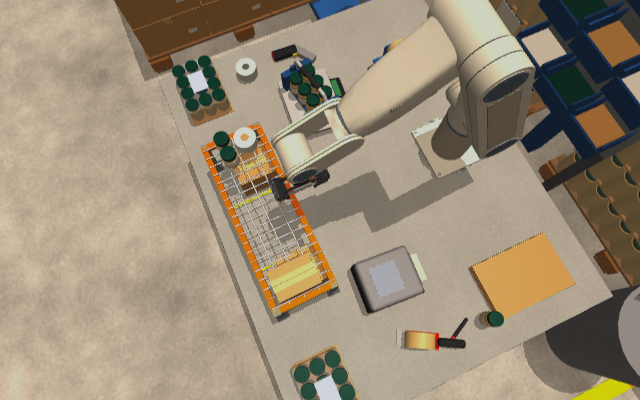

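View pics/side0.png

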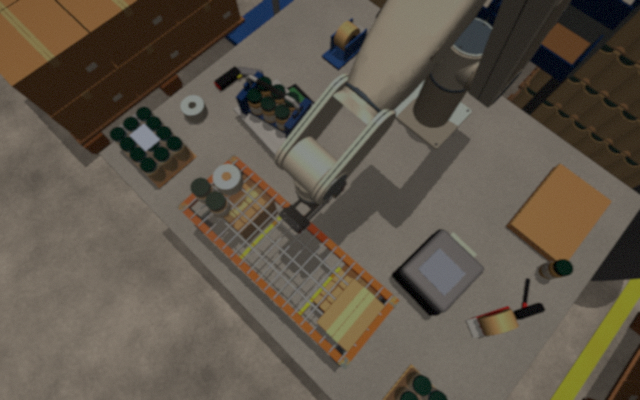

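The scene view shows the caddy on the scale near (310,88), the orange shelf spanning (203,145)–(335,300) with the bay between cartons near (255,175) and (295,275), and the arm partly over its front. The side view shows the same, with the caddy near (270,105).

```bash
cat > h.py <<'E'
from station import *
import cv2,numpy as np
from scipy.spatial.transform import Rotation as R
def quat(M): q=R.from_matrix(M).as_quat(); return [q[3],q[0],q[1],q[2]]
def rotm(q): return R.from_quat([q[1],q[2],q[3],q[0]]).as_matrix()
def down(a,lean=0):
    "tool down; tool y at world angle a; lean: tilt about tool y"
    y=np.array([np.cos(a),np.sin(a),0]);z=np.array([0,0,-1.]);x=np.cross(y,z)
    return quat(np.c_[x,y,z]@R.from_euler('y',lean).as_matrix())
def cam(n):
    c=camera_info(n)
    if n!="wrist": return c["intrinsics"],c["T"]
    T=np.eye(4);T[:3,:3]=rotm(get_ee_rot());T[:3,3]=get_tcp_pos()
    return c["intrinsics"],T@c["tool_from_camera"]
def snap(n,f=None):
    C=cam(n);im=read_camera(n)
    if f: cv2.imwrite(f"pics/{f}.png",im[:,:,::-1])
    return im,C
def ray(C,p):
    K,T=C;p=np.atleast_2d(p).astype(float)
    d=np.c_[(p[:,0]-K[0,2])/K[0,0],-(p[:,1]-K[1,2])/K[1,1],-np.ones(len(p))]@T[:3,:3].T
    return T[:3,3],d
def plane(C,p,z):
    o,d=ray(C,p);return (o+d*((z-o[2])/d[:,2])[:,None])
def proj(C,X):
    K,T=C;X=np.atleast_2d(X);c=(X-T[:3,3])@T[:3,:3]
    return np.c_[K[0,0]*c[:,0]/-c[:,2]+K[0,2],K[1,1]*c[:,1]/c[:,2]+K[1,2]]
def tri(A,p,B,q):
    o1,d1=ray(A,p);o2,d2=ray(B,q);d1=d1[0];d2=d2[0]
    s=np.linalg.lstsq(np.c_[d1,-d2],o2-o1,rcond=None)[0]
    a=o1+s[0]*d1;b=o2+s[1]*d2;return (a+b)/2,np.linalg.norm(a-b)
def mask(im,lo,hi):
    return cv2.inRange(cv2.cvtColor(im,cv2.COLOR_RGB2HSV),np.array(lo),np.array(hi))
E
python3 - <<'E'
from h import *
for n in("scene","side"):
    im=cv2.imread(f"pics/{n}0.png")[:,:,::-1];C=cam(n)
    m=mask(im,(8,190,120),(17,255,255))
    if n=="scene":m[:, 345:]=0;m[:110]=0
    else:m[:, 410:]=0;m[:150]=0
    k,l,s,_=cv2.connectedComponentsWithStats(cv2.morphologyEx(m,cv2.MORPH_CLOSE,np.ones((5,5))))
    print([x.tolist() for x in s[1:] if x[4]>150])
    pts=np.argwhere(m)[:,::-1]
    W=plane(C,pts,.209)[:,:2]
    r=cv2.minAreaRect(W.astype(np.float32));print(n,r,np.round(cv2.boxPoints(r),3).tolist())
for n,ps in(("scene",[(310,88)]),("side",[(270,103)])): print(plane(cam(n),ps,.16))
E
```

```text
[[249, 124, 86, 189, 1312], [202, 141, 74, 168, 1103]]
scene ((0.7589173316955566, 0.022647827863693237), (0.21767859160900116, 0.616456925868988), 1.538405418395996) [[0.6420000195503235, 0.328000009059906], [0.6579999923706055, -0.2879999876022339], [0.8759999871253967, -0.28299999237060547], [0.859000027179718, 0.33399999141693115]]
[[349, 305, 43, 53, 209]]
side ((0.7566218972206116, 0.07793287932872772), (0.2109662890434265, 0.4857137203216553), 1.7945233583450317) [[0.6439999938011169, 0.31700000166893005], [0.6589999794960022, -0.1679999977350235], [0.8700000047683716, -0.16200000047683716], [0.8539999723434448, 0.3240000009536743]]
[[ 0.43072812 -0.36133663  0.16      ]]
[[ 0.44549774 -0.36964243  0.16      ]]
```

```bash
python3 - <<'E'
from h import *
movel([.58,0,.35],v=.3)
a=np.arctan2(-.365,.437)
for aa in(a,a+np.pi):
    q=inverse_kinematics([.437,-.365,.40],down(aa));print(aa,q)
aa=min((a,a+np.pi),key=lambda x:abs(inverse_kinematics([.437,-.365,.40],down(x))[5]) if inverse_kinematics([.437,-.365,.40],down(x)) is not None else 9)
move_pose([.437,-.365,.40],down(aa));print(aa,get_time())
im,C=snap("wrist","w1");print(repr(C))
snap("scene","s1");snap("side","d1")
a=cv2.imread("pics/w1.png");b=cv2.imread("pics/s1.png")
cv2.imwrite("pics/m1.png",np.vstack([a[:,:],b[50:350]][:1]))
cv2.imwrite("pics/m2.png",cv2.resize(b[80:330,150:400],None,fx=2.4,fy=2.4))
E
```

```text
-0.6958626292196513 [-7.16764064e-01  1.65562578e-01  1.49121792e+00 -4.44089210e-16
  1.48481216e+00 -2.09014347e-02]
2.4457300243701416 None
-0.6958626292196513 2.2917
(array([[289.25473434,   0.        , 316.96946304],
       [  0.        , 289.25473434, 207.88212259],
       [  0.        ,   0.        ,   1.        ]]), array([[ 0.76777403,  0.62143948,  0.15600004,  0.47977245],
       [-0.6407191 ,  0.74521618,  0.18474818, -0.31427407],
       [-0.00144394, -0.24179706,  0.97032577,  0.60134495],
       [ 0.        ,  0.        ,  0.        ,  1.        ]]))
```

View pics/w1.png

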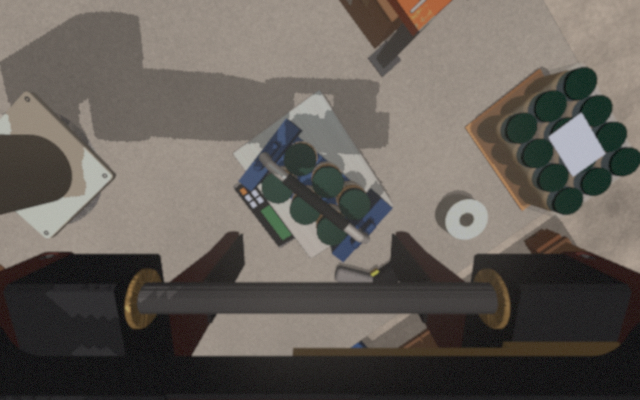

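View pics/m2.png

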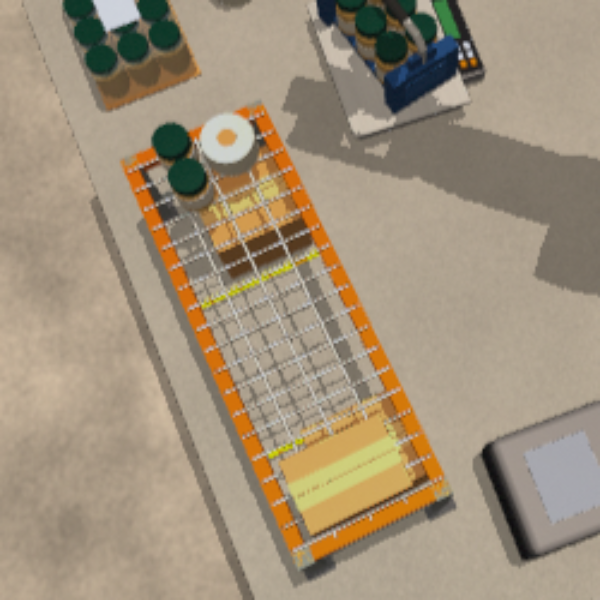

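The wrist view shows the caddy on the scale: handle from about (265,160) to (360,238), blue end walls at (280,135) and (365,230). The scene crop shows the whole shelf clear, bay between carton_right (crop ~ (260,250)) and carton_left (top's inner edge crop (280,455)–(385,405)), with a grey tin in front-left at crop (545,475).

```bash
python3 - <<'E'
from h import *
C=cam("scene")
f=lambda p,z:np.round(plane(C,np.array(p)/2.4+[150,80],z)[:,:2],3).tolist()
print("shelf corners",f([(125,160),(262,103),(452,490),(305,568)],.209))
print("left carton top inner",f([(280,458),(388,405)],.135),"outer",f([(308,533),(415,475)],.135))
print("right carton inner bottom",f([(232,282),(314,247)],0),"inner top",f([(222,252),(300,220)],.135))
print("yellow z0/.209",f([(205,303),(320,253)],0),f([(205,303),(320,253)],.209),f([(268,455),(302,440)],0),f([(268,455),(302,440)],.209))
print("tin",f([(485,450),(530,555),(600,400)],.08))
im=cv2.imread("pics/s1.png")[:,:,::-1]
m=mask(im,(8,190,120),(17,255,255));m[:, 345:]=0;m[:110]=0
r=cv2.minAreaRect(plane(C,np.argwhere(m)[:,::-1],.209)[:,:2].astype(np.float32));print("shelf",r)
W=cam("wrist")
e=plane(W,[(265,160),(360,238)],.2);print("handle",e);print("mid",e.mean(0))
d=e[1]-e[0];ah=np.arctan2(d[1],d[0]);print("ah",ah)
mid=e.mean(0)[:2]
a=ah+np.pi/2 if abs(np.angle(np.exp(1j*(ah+np.pi/2+.7))))<1.57 else ah-np.pi/2
q=down(a);print("a",a)
# put camera so the handle is seen between fingers
move_pose([mid[0],mid[1],.33],q);print(get_time(),get_joint_pos())
snap("wrist","w2");print(proj(cam("wrist"),np.vstack([e,[mid[0],mid[1],.2]])))
E
```

```text
shelf corners [[0.868, -0.279], [0.658, -0.282], [0.64, 0.327], [0.85, 0.338]]
left carton top inner [[0.831, 0.187], [0.667, 0.181]] outer [[0.835, 0.295], [0.672, 0.284]]
right carton inner bottom [[0.805, -0.119], [0.664, -0.12]] inner top [[0.796, -0.122], [0.673, -0.121]]
yellow z0/.209 [[0.856, -0.105], [0.659, -0.106]] [[0.84, -0.036], [0.67, -0.038]] [[0.854, 0.155], [0.799, 0.155]] [[0.839, 0.188], [0.792, 0.189]]
tin [[0.564, 0.289], [0.569, 0.444], [0.381, 0.293]]
shelf ((0.7590962052345276, 0.022567033767700195), (0.21723245084285736, 0.6164346933364868), 1.60980224609375)
handle [[ 0.40399059 -0.2928956   0.2       ]
 [ 0.43479296 -0.46621067  0.2       ]]
mid [ 0.41939177 -0.37955314  0.2       ]
ah -1.3949081565776997
a 0.17588817021719683
3.3167 [-7.56044347e-01  1.97987366e-01  1.60094459e+00  1.20862686e-04
  1.34207162e+00 -9.30795155e-01]
[[316.40054183 114.35808193]
 [316.72825993 262.80967097]
 [316.57473168 193.26357873]]
```

View pics/w2.png

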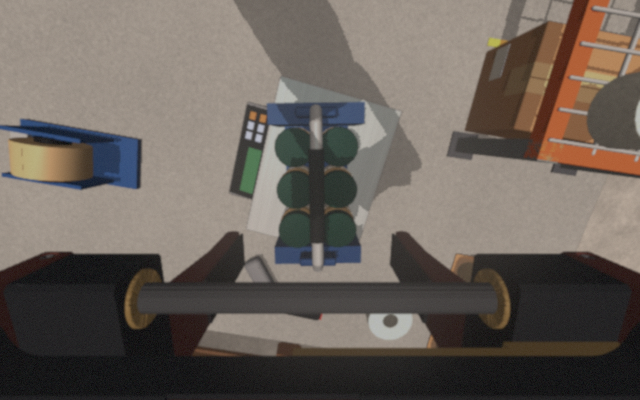

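The w2 view shows the handle upright in the picture at column ~317, with its black sleeve spanning rows ~146–238, square to the fingers. I'll triangulate its height and grasp.

```bash
python3 - <<'E'
from h import *
K=camera_info("wrist")["intrinsics"]
W1=(K,np.array([[ 0.76777403,0.62143948,0.15600004,0.47977245],[-0.6407191,0.74521618,0.18474818,-0.31427407],[-0.00144394,-0.24179706,0.97032577,0.60134495],[0,0,0,1]]))
W2=cam("wrist")
g1=cv2.imread("pics/w1.png");g2=cv2.imread("pics/w2.png")
def sleeve(g,C,a,b):
    # brightness profile along handle line -> sleeve ends (steel bright, sleeve dark)
    t=np.linspace(0,1,160);P=np.array(a)+t[:,None]*(np.array(b)-np.array(a))
    v=cv2.GaussianBlur(cv2.cvtColor(g,cv2.COLOR_BGR2GRAY),(3,3),0)[P[:,1].astype(int),P[:,0].astype(int)].astype(int)
    d=v<75; i=np.where(d)[0]; i=i[(t[i]>.1)&(t[i]<.9)]; return P[i[0]],P[i[-1]],v[::8]
A=sleeve(g1,W1,(265,160),(360,238));B=sleeve(g2,W2,(317,108),(318,265));print(A,B)
p=[tri(W1,A[k],W2,B[k]) for k in(0,1)];print(p)
print("mid@.2",plane(W2,[(B[0]+B[1])/2],.2))
im=cv2.imread("pics/d1.png")[:,:,::-1]
m=mask(im,(5,120,80),(17,255,255));m[:, 410:]=0;m[:150]=0
print("shelf side",cv2.minAreaRect(plane(cam("side"),np.argwhere(m)[:,::-1],.209)[:,:2].astype(np.float32)))
E
```

```text
(array([287.10691824, 178.1509434 ]), array([345.66037736, 226.22641509]), array([103, 114, 118, 118, 134,  52,  52,  51,  51,  52,  52,  51,  53,
        52,  52,  53,  53,  98, 165, 165])) (array([317.27044025, 150.4591195 ]), array([317.85534591, 242.28930818]), array([105, 105, 168, 170, 144, 116,  48,  46,  47,  45,  46,  46,  49,
        47,  52,  54,  54,  74, 168, 166]))
[(array([ 0.41161006, -0.33085252,  0.20558833]), np.float64(0.0002551635771491255)), (array([ 0.43082498, -0.43559947,  0.20958081]), np.float64(0.00019226396022364655))]
mid@.2 [[ 0.42117489 -0.38300967  0.2       ]]
shelf side ((0.7575622797012329, 0.031005054712295532), (0.21904180943965912, 0.848207414150238), 1.4663009643554688)
```

```bash
python3 - <<'E'
from h import *
q=down(.176)
command_gripper(1.0)
movel([.421,-.383,.27],q,v=.2)
hit=movel([.421,-.383,.182],v=.1,until_force=6);print(hit,get_tcp_pos())
command_gripper(0.0);print("grip",get_grip_width()*88,get_finger_force(),get_ft_force(),get_time())
movel([.421,-.383,.21],v=.08);wait(.2);print("w",get_grip_width()*88,get_finger_force(),get_ft_force(),get_ft_torque())
snap("wrist","w3")
E
```

```text
False [ 0.42142987 -0.38336288  0.18269802]
grip 0.4601284204386874 0.0 [ 0.23118651 -0.03178958 -0.09882003] 6.4083
w 0.5541811379089636 0.0 [-0.01749976  0.36040906 -0.1927619 ] [ 0.07652046 -0.0460382   0.04829657]
```

View pics/w3.png

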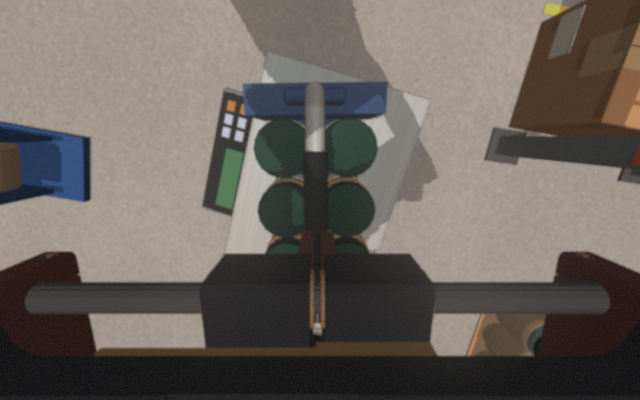

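The fingers shut on nothing (w3: fingers closed above or beside the handle, caddy still on the scale at the same place; sleeve's far end at about (316,150)). Recheck the handle's height with this third view.

```bash
python3 - <<'E'
from h import *
K=camera_info("wrist")["intrinsics"]
W3=cam("wrist");print(get_tcp_pos(),get_ee_rot(),W3[1].round(4).tolist())
W1=(K,np.array([[ 0.76777403,0.62143948,0.15600004,0.47977245],[-0.6407191,0.74521618,0.18474818,-0.31427407],[-0.00144394,-0.24179706,0.97032577,0.60134495],[0,0,0,1]]))
print("tip px",proj(W3,get_tcp_pos()))
M=np.eye(4);M[:3,:3]=rotm(down(.176));M[:3,3]=[.41939,-.37955,.33];W2=(K,M@camera_info("wrist")["tool_from_camera"])
g=cv2.imread("pics/w3.png");v=cv2.cvtColor(g,cv2.COLOR_BGR2GRAY)[:,316].astype(int);print(v[80:260:4])
for A,p in((W1,(287.1,178.2)),(W2,(317.3,150.5))): print(tri(A,p,W3,(316,152)))
# far end wall top edge corners in w3/w2 (blue)
for f,W in(("w2",W2),("w3",W3)):
    m=mask(cv2.imread(f"pics/{f}.png")[:,:,::-1],(105,90,30),(125,255,255));m[:, :225]=0;m[:,410:]=0
    k,l,s,c=cv2.connectedComponentsWithStats(m);print(f,[x.tolist() for x in s[1:] if x[4]>150])
snap("scene","s3");snap("side","d3")
b=cv2.imread("pics/s3.png");d=cv2.imread("pics/d3.png")
cv2.imwrite("pics/m3.png",np.hstack([cv2.resize(b[30:150,250:380],(400,370)),cv2.resize(d[50:170,210:340],(400,370))]))
E
```

```text
[ 0.42077464 -0.3827881   0.20952671] [-4.23622600e-04  6.42235449e-01  7.66507303e-01  4.70660162e-05] [[0.9847, -0.1693, -0.0409, 0.4096], [0.1742, 0.9557, 0.2374, -0.3186], [-0.0011, -0.2409, 0.9706, 0.4114], [0.0, 0.0, 0.0, 1.0]]
tip px [[317.02721253 227.87763507]]
[126 112 110 111 112 110 118 127 129 126 128 130 129 179 182 181 184 184
  82  49  51  51  52  49  50  41  42  42  40  41  41  42  44  41  38  41
  42  35  42  36  33  34  36  36  36]
(array([ 0.41057269, -0.33048336,  0.19959748]), np.float64(0.001591684749528682))
(array([ 0.41158638, -0.33583712,  0.08901685]), np.float64(0.0011208597765452577))
w2 [[326, 103, 37, 21, 591], [268, 105, 19, 19, 232], [276, 247, 35, 18, 467], [325, 246, 35, 19, 445]]
w3 [[326, 92, 59, 23, 676], [271, 103, 33, 12, 178]]
```

View pics/m3.png

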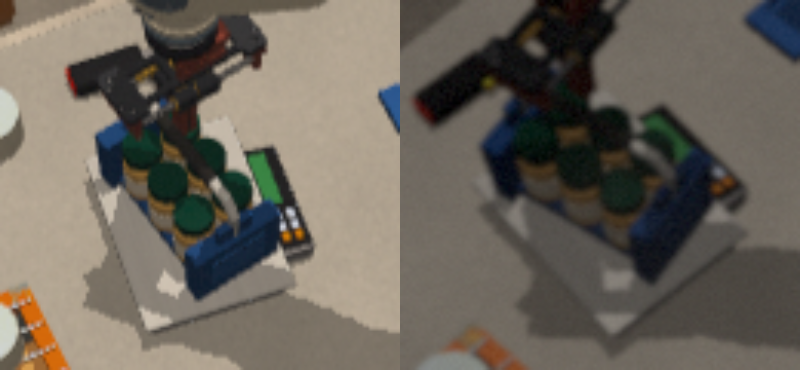

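```bash
python3 - <<'E'
from h import *
def prof(f,row):
    v=cv2.cvtColor(cv2.imread(f"pics/{f}.png"),cv2.COLOR_BGR2GRAY)[row].astype(int);return v[295:342:2]
print(prof("w3",140),prof("w3",165))
q=down(.176)
movel([.421,-.383,.235],v=.15)
command_gripper(1.0);print(get_grip_width())
hit=movel([.421,-.383,.179],q,v=.1,until_force=6);print(hit,get_tcp_pos())
snap("wrist","w4");print(prof("w4",100),prof("w4",130),prof("w4",160))
for o in(.6,.4,.3,.22,.18):
    command_gripper(o);print(o,get_grip_width(),get_finger_force(),get_ft_force().round(2))
snap("wrist","w5");print(get_time())
E
```

```text
[ 53  52  52  53  52  94 139 158 170 184 185 177 163 143 113  64  52  51
  55  67  69  70  68  69] [49 53 52 49 45 39 45 47 51 46 53 48 49 44 47 46 43 48 47 50 63 64 65 62]
0.9965451930906992
False [ 0.4212387  -0.38321061  0.17926948]
[ 50  52  52  61  94 114 122 126 129 132 135 133 126 113  98  69  54  54
  52  54  58  56  57  52] [ 56  59  56  60  94 115 121 126 131 140 140 138 128 119 104  76  53  57
  54  61  62  74  73  77] [52 55 47 43 46 49 50 50 56 54 51 49 48 55 47 46 43 48 51 54 63 73 71 68]
0.6 0.595706889146534 0.0 [0.46 0.25 0.09]
0.4 0.40011117871001844 0.0 [-0.36 -0.59 -0.59]
0.3 0.3016153129757448 0.0 [ 0.58 -0.1  -0.15]
0.22 0.2208586768180108 0.0 [-0.28  0.16 -0.61]
0.18 0.17900521121471172 0.0 [ 0.31 -0.13 -0.17]
12.0167
```

```bash
python3 - <<'E'
import cv2,numpy as np
cv2.imwrite("pics/m5.png",np.hstack([cv2.resize(cv2.imread(f"pics/{f}.png")[60:320,190:450],(400,400)) for f in("w4","w5")]))
E
```

```text
(no output)
```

View pics/m5.png

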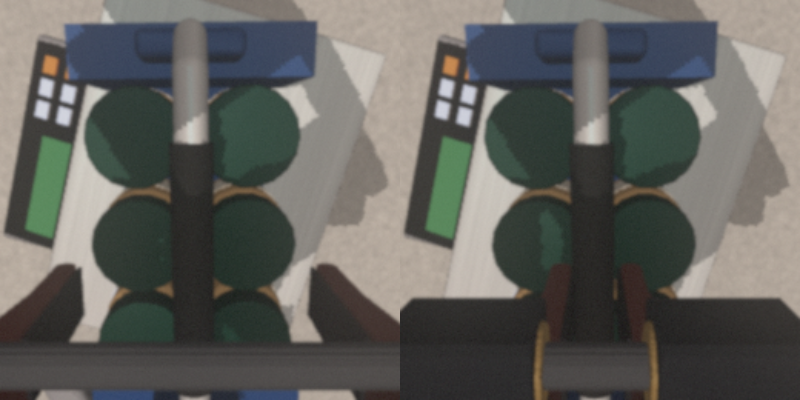

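The crops show the open fingers straddling the sleeve with tips apparently not below it yet: the handle stands lower than read. I'll touch the sleeve's top with shut fingers to measure its height directly.

```bash
python3 - <<'E'
from h import *
movel([.421,-.383,.215],v=.15)
command_gripper(0.0)
movel([.421,-.383,.19],v=.1)
hit=movel([.421,-.383,.160],v=.02,until_force=3);print(hit,get_tcp_pos(),get_ft_force(),get_time())
snap("wrist","w6");snap("scene","s6");snap("side","d6")
E
```

```text
True [ 0.42098118 -0.38296187  0.16997692] [0.05787696 0.89316878 5.00571917] 14.2333
```

```bash
python3 - <<'E'
from h import *
S,D=cam("scene"),cam("side")
for n,p,q in(("topL",(310,109.5),(286.3,128)),("topR",(340.3,97.2),(310,99.4)),("botL",(311.7,126.8),(287.3,141)),("botR",(339.3,112.8),(310.7,111.7)),("platter corner",(250+150/3.08,30+330/3.08),(210+212/3.08,50+335/3.08))):
    print(n,*tri(S,p,D,q))
K=camera_info("wrist")["intrinsics"]
W1=(K,np.array([[ 0.76777403,0.62143948,0.15600004,0.47977245],[-0.6407191,0.74521618,0.18474818,-0.31427407],[-0.00144394,-0.24179706,0.97032577,0.60134495],[0,0,0,1]]))
def W(x,y,z,a=.176):
    M=np.eye(4);M[:3,:3]=rotm(down(a));M[:3,3]=[x,y,z];return K,M@camera_info("wrist")["tool_from_camera"]
W4=W(.4212,-.3832,.1793)
c=lambda x,y:(190+x*.65,60+y*.65)
print("tip px w4",proj(W4,[.4212,-.3832,.1793]))
# far wall corners at w4: left-top (65,25),right-top(318,22); nearer edge (317,77),(70,78)
for p in((65,25),(318,22),(317,77),(70,80)): print(np.round(plane(W4,c(*p),.145),3),np.round(plane(W4,c(*p),.106),3), proj(W1,plane(W4,c(*p),.145)).round(),proj(W1,plane(W4,c(*p),.106)).round())
# tip of fingers in scene/side pictures now
print("tcp in scene",proj(S,get_tcp_pos()),proj(D,get_tcp_pos()))
im=cv2.imread("pics/w6.png");print(np.abs(im.astype(int)-cv2.imread("pics/w3.png")).mean())
E
```

```text
topL [ 0.46527456 -0.28128368  0.14392918] 0.013397080488660316
topR [ 0.3415041  -0.28852735  0.14935376] 0.004533272193539974
botL [ 0.46441102 -0.27936479  0.03163457] 0.013195617441080875
botR [ 0.36406786 -0.25477093  0.1239792 ] 0.02489827862671135
platter corner [ 0.5255214  -0.26616705  0.0068831 ] 0.0051877974149993605
tip px w4 [[317.02709048 227.8773288 ]]
[[ 0.339 -0.287  0.145]] [[ 0.327 -0.282  0.106]] [[238. 181.]] [[237. 179.]]
[[ 0.461 -0.264  0.145]] [[ 0.47  -0.255  0.106]] [[287. 118.]] [[289. 111.]]
[[ 0.467 -0.289  0.145]] [[ 0.476 -0.284  0.106]] [[300. 128.]] [[304. 123.]]
[[ 0.344 -0.312  0.145]] [[ 0.333 -0.311  0.106]] [[252. 191.]] [[252. 190.]]
tcp in scene [[309.97177597  80.88650094]] [[272.23968985  94.0726892 ]]
12.085735677083333
```

The caddy's wall tops check out at 0.145 m (handle at 0.20), and the touch came at TCP reading 0.170. The tips' picture row (≈233) also fits tips about 39 mm behind the reported TCP. So the real fingertips are ~39 mm short, and I'll grasp with that offset.

```bash
python3 - <<'E'
from h import *
movel([.421,-.383,.195],v=.15)
command_gripper(1.0)
hit=movel([.421,-.383,.146],down(.18),v=.08,until_force=2.5);print(hit,get_tcp_pos())
command_gripper(0.35);print(get_grip_width()*88,get_finger_force(),get_ft_force().round(2))
if get_finger_force()<.5:
    command_gripper(0.0);print("grip",get_grip_width()*88,get_finger_force(),get_ft_force().round(2),get_time())
E
```

```text
False [ 0.42119651 -0.38316633  0.14614276]
30.784737816041343 0.0 [ 0.38 -0.32  0.27]
grip 17.4771449553554 29.999943673610687 [-2.97 -1.21  1.01] 18.2
```

```bash
python3 - <<'E'
from h import *
movel([.421,-.383,.24],v=.15);wait(.1);print(get_grip_width()*88,get_ft_force().round(2),get_ft_torque().round(2))
movel([.535,.017,.24],down(.027),v=.25)
movel([.535,.017,.115],v=.15)
wait(.2)
hit=movel([.535,.017,.088],v=.025,until_force=3);print(hit,get_tcp_pos(),get_ft_force().round(2))
command_gripper(0.5);print(get_grip_width()*88,get_time())
movel([.535,.017,.14],v=.1);movel([.50,.017,.30],v=.25)
snap("scene","s7");snap("wrist","w7");print(get_tcp_pos(),get_ee_rot(),get_time())
a=cv2.imread("pics/s7.png")[100:320,180:400];b=cv2.imread("pics/w7.png")
cv2.imwrite("pics/m7.png",np.hstack([cv2.resize(a,(400,400)),cv2.resize(b,(400,250))[:, :].copy() if 0 else cv2.resize(b[:,120:520],(400,400))]))
E
```

```text
16.97219744584067 [-0.05  0.11 -7.39] [ 0.03 -0.03  0.01]
True [0.53384974 0.01702787 0.0955451 ] [-0.87 -0.52  3.59]
43.87867623643374 23.4333
[0.49908077 0.01699073 0.29797294] [-0.00287687  0.69745667  0.71661517 -0.00293445] 24.95
```

View pics/m7.png

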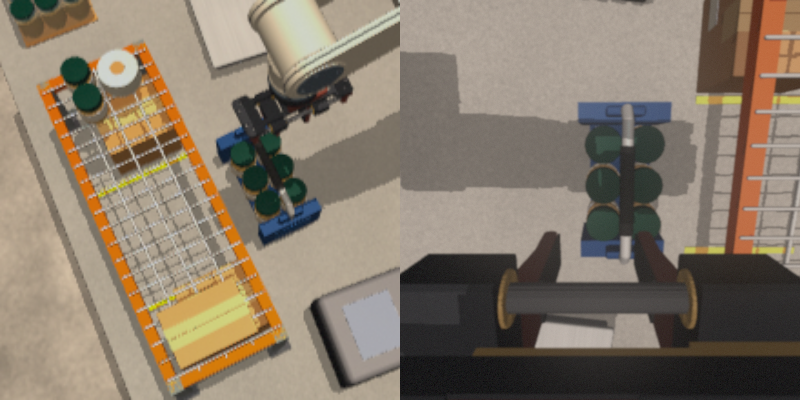

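The left crop (scene) shows the caddy standing on the bench in front of the bay, square to the shelf; the right crop (wrist) shows its end walls at rows ~112 and ~247 and the yellow bay tapes at rows 100 and 250. Now measure those and check the pushing poses.

```bash
cat >> h.py <<'E'
YAW=.027; O=np.array([.650,.020]); L=.5
ex=np.array([np.cos(YAW),np.sin(YAW)]);ey=np.array([-np.sin(YAW),np.cos(YAW)])
def sh(X): X=np.atleast_2d(X)[:,:2]-O; return np.c_[X@ex,X@ey]
PQ=down(np.pi/2+YAW,-L); PZ=rotm(PQ)[:,2]
def tip(xs,ys,z=.035): return np.r_[O+xs*ex+ys*ey,z]+.039*PZ
def tips(): return sh(get_tcp_pos()-.039*PZ)[0]
E
python3 - <<'E'
from h import *
C=cam("wrist");im=cv2.imread("pics/w7.png")[:,:,::-1]
m=mask(im,(105,90,30),(125,255,255));m[:, :270]=0;m[:,400:]=0;m[270:]=0
for r in((80,140),(220,262)):
    p=np.argwhere(m[r[0]:r[1]])[:,::-1]+[0,r[0]]
    q=cv2.minAreaRect(plane(C,p,.095)[:,:2].astype(np.float32));print("wall",sh(q[0]),q)
m=mask(im,(22,120,120),(35,255,255));m[:,:410]=0
for r in((85,115),(235,262)):
    p=np.argwhere(m[r[0]:r[1]])[:,::-1]+[0,r[0]];s=sh(plane(C,p,0));print("tape",len(p),s.mean(0),s.min(0),s.max(0))
m=mask(im,(4,170,120),(16,255,255));m[:,:440]=0;m[:,510:]=0
for r in(60,200):
    c=np.where(m[r])[0];print("beam row",r,c.min(),c.max(),sh(plane(C,[(c.min(),r)],.209)))
for xs in(-.21,-.1,0):
    for ys in(-.1,.1): print(xs,ys,inverse_kinematics(tip(xs,ys),PQ))
E
```

```text
wall [[-0.1160387   0.09774063]] ((0.531364917755127, 0.11457233875989914), (0.11870027333498001, 0.021509995684027672), 1.4764409065246582)
wall [[-0.11579925 -0.09694569]] ((0.5368601679801941, -0.08003655076026917), (0.11917734891176224, 0.027117229998111725), 1.7252599000930786)
tape 418 [0.10879723 0.12348324] [0.00863335 0.11788895] [0.20567704 0.12878076]
tape 289 [ 0.11123333 -0.13803799] [ 0.01735905 -0.14365843] [ 0.20467413 -0.13183947]
beam row 60 478 496 [[-0.00430948  0.13362955]]Traceback (most recent call last):
  File "<stdin>", line 12, in <module>
    return umr_minimum(a, axis, None, out, keepdims, initial, where)
ValueError: zero-size array to reduction operation minimum which has no identity
```

```bash
python3 - <<'E'
from h import *
for xs in(-.23,-.1,0):
    for ys in(-.1,.1): 
        q=inverse_kinematics(tip(xs,ys),PQ);print(xs,ys,None if q is None else q.round(2))
for z in (.25,.15): 
    q=inverse_kinematics(tip(-.23,-.1,z),PQ);print(z,None if q is None else q.round(2))
E
```

```text
-0.23 -0.1 [-0.36  0.53  2.45  2.59  0.35  1.75]
-0.23 0.1 [0.35 0.53 2.44 3.61 0.34 1.41]
-0.1 -0.1 [-0.24  0.57  2.19  2.25  0.16  2.22]
-0.1 0.1 [0.25 0.57 2.19 3.92 0.15 0.99]
0 -0.1 None
0 0.1 None
0.25 [-0.36 -0.1   2.31  0.39  0.5  -2.26]
0.15 None
```

```bash
python3 - <<'E'
from h import *
for sgn in(1,-1):
  for l in(0,.15,.65,.75,.85,.95,1.05):
    q4=down(sgn*np.pi/2+YAW,-sgn*l);z=rotm(q4)[:,2]
    out=[]
    for xs in(-.22,-.15,-.1,-.05,0,.01):
        for ys in(-.1,.1):
            q=inverse_kinematics(np.r_[O+xs*ex+ys*ey,.035]+.039*z,q4);out.append('-' if q is None else f"{q[2]:.2f}/{q[3]:.1f}/{q[4]:.2f}/{q[5]:.1f}")
    print(sgn,l,*out)
E
```

```text
1 0 2.13/-0.0/0.51/-1.8 2.13/-0.0/0.51/-1.4 1.98/-0.0/0.60/-1.8 1.98/-0.0/0.60/-1.4 1.87/-0.0/0.66/-1.8 1.87/-0.0/0.66/-1.4 1.76/-0.0/0.73/-1.8 1.76/-0.0/0.73/-1.4 1.64/-0.0/0.79/-1.7 1.64/-0.0/0.79/-1.4 1.62/-0.0/0.81/-1.7 1.61/-0.0/0.81/-1.4
1 0.15 2.22/0.1/0.30/-2.0 2.22/-0.1/0.30/-1.2 2.08/0.1/0.39/-1.9 2.08/-0.1/0.39/-1.3 1.97/0.1/0.45/-1.8 1.97/-0.1/0.45/-1.3 1.86/0.1/0.51/-1.8 1.86/-0.0/0.51/-1.4 1.75/0.0/0.58/-1.8 1.75/-0.0/0.58/-1.4 1.73/0.0/0.59/-1.8 1.72/-0.0/0.59/-1.4
1 0.65 2.50/2.7/0.64/1.6 2.49/3.5/0.63/1.6 2.36/2.7/0.50/1.7 2.36/3.5/0.49/1.5 2.26/2.7/0.41/1.8 2.26/3.5/0.40/1.4 2.16/2.6/0.33/1.8 2.16/3.6/0.32/1.3 2.06/2.6/0.26/1.9 2.06/3.6/0.25/1.2 2.04/2.5/0.24/2.0 2.04/3.7/0.23/1.2
1 0.75 2.53/2.7/0.86/1.5 2.53/3.5/0.85/1.6 2.40/2.8/0.70/1.6 2.40/3.5/0.69/1.5 2.31/2.8/0.60/1.7 2.30/3.5/0.59/1.5 2.21/2.8/0.51/1.7 2.21/3.5/0.50/1.5 2.11/2.7/0.43/1.8 2.10/3.5/0.42/1.4 2.09/2.7/0.41/1.8 2.08/3.5/0.40/1.4
1 0.85 2.56/2.7/1.08/1.4 2.56/3.5/1.08/1.7 2.43/2.8/0.90/1.5 2.43/3.5/0.90/1.6 2.34/2.8/0.79/1.6 2.34/3.4/0.79/1.5 2.24/2.8/0.69/1.6 2.24/3.4/0.69/1.5 2.14/2.8/0.60/1.7 
[... 1442 characters left out ...]
 2.56/2.7/1.08/-1.7 2.56/3.5/1.08/-1.5 2.43/2.8/0.90/-1.6 2.43/3.5/0.90/-1.5 2.34/2.8/0.79/-1.5 2.34/3.4/0.79/-1.6 2.24/2.8/0.69/-1.5 2.24/3.4/0.69/-1.6 2.14/2.8/0.60/-1.5 2.14/3.4/0.60/-1.7 2.12/2.8/0.59/-1.4 2.12/3.4/0.58/-1.7
-1 0.95 2.58/2.7/1.30/-1.8 2.57/3.5/1.31/-1.4 2.46/2.8/1.11/-1.6 2.45/3.5/1.11/-1.5 2.36/2.8/0.99/-1.6 2.36/3.4/0.99/-1.6 2.27/2.8/0.88/-1.5 2.27/3.4/0.88/-1.6 2.17/2.8/0.78/-1.5 2.17/3.4/0.78/-1.6 2.15/2.8/0.76/-1.5 2.15/3.4/0.76/-1.6
-1 1.05 2.57/2.6/1.51/-1.9 2.57/3.6/1.52/-1.3 2.46/2.7/1.31/-1.7 2.46/3.5/1.32/-1.5 2.38/2.8/1.19/-1.6 2.37/3.4/1.19/-1.5 2.29/2.8/1.07/-1.6 2.28/3.4/1.07/-1.6 2.19/2.8/0.96/-1.5 2.19/3.4/0.96/-1.6 2.17/2.8/0.94/-1.5 2.17/3.4/0.94/-1.6
```

```bash
sed -i 's/; L=.5$/; L=.85/; s/PQ=down(np.pi\/2+YAW,-L)/PQ=down(-np.pi\/2+YAW,L)/' h.py; python3 - <<'E'
from h import *
A=[];b=[]
for x,z,l in((.5,.3,0),(.6,.2,.3),(.55,.4,.5),(.7,.3,-.3),(.65,.15,0),(.45,.35,.2),(.8,.25,0)):
    q=inverse_kinematics([x,0,z],down(0+np.pi/2,-l))
    if q is None or abs(q[3])>.05: continue
    s=np.cumsum([q[1],q[2],q[4]])
    A+= [[*np.sin(s),1,0],[*np.cos(s),0,1]];b+=[x,z]
k,r,*_=np.linalg.lstsq(np.array(A),np.array(b),rcond=None);print(k.round(3),r,len(b))
def fk(q,fl):
    s=np.array([q[1],q[1]+q[2],q[1]+q[2]+(-q[4] if fl else q[4])]);P=np.array([[k[3],k[4]]])
    for i in range(3):P=np.vstack([P,P[-1]+k[i]*np.array([np.sin(s[i]),np.cos(s[i])])])
    return P.round(3).tolist()
qt=inverse_kinematics(tip(-.22,-.1),PQ);print(qt.round(3),fk(qt,1));q0=get_joint_pos();print(q0.round(2),fk(q0,0))
m1=[qt[0],.0,2.2,0,.2,0];print(fk(m1,0),fk(m1,1))
for dq in(.5,.3): print(fk(qt-[0,dq,0,0,0,0],1))
E
```

```text
[ 0.547  0.481  0.322 -0.012  0.227] [0.00099441] 14
[-0.486  0.84   2.561  2.711  1.082 -1.714] [[-0.012, 0.227], [0.395, 0.592], [0.272, 0.128], [0.508, -0.091]]
[ 0.01  0.12  1.77 -0.    1.26 -0.02] [[-0.012, 0.227], [0.052, 0.77], [0.509, 0.621], [0.506, 0.298]]
[[-0.012, 0.227], [-0.012, 0.774], [0.377, 0.491], [0.595, 0.254]] [[-0.012, 0.227], [-0.012, 0.774], [0.377, 0.491], [0.67, 0.357]]
[[-0.012, 0.227], [0.17, 0.743], [0.285, 0.276], [0.597, 0.197]]
[[-0.012, 0.227], [0.269, 0.696], [0.289, 0.216], [0.579, 0.076]]
```

```bash
sed -i 's/; L=.85$/; L=.75/' h.py; python3 - <<'E'
from h import *
command_gripper(0.0)
movej([-.6,0,2.2,0,.25,0])
movej([-.6,0,2.2,2.7,.4,-1.6])
for z in(.15,.12,.09):
    q=inverse_kinematics(tip(-.25,-.13,z),PQ);print(z,None if q is None else q.round(2))
    if q is not None and q[3]>2: break
move_pose(tip(-.25,-.13,z),PQ);print(get_time(),tips())
movel(tip(-.235,-.102),v=.15);wait(.1);f0=get_ft_force();print(f0,tips(),get_tcp_pos()-.039*PZ)
hit=movel(tip(-.16,-.102),v=.05,until_force=1.5);print(hit,tips(),get_ft_force()-f0,get_time())
E
```

```text
0.15 [-0.62  0.24  2.55  2.14  0.51 -1.14]
30.6583 [-0.24903501 -0.13078289]
[-0.9741358   0.18922115 -0.79569206] [-0.23452428 -0.10252267] [ 0.41832897 -0.08881669  0.03601337]
True [-0.18427094 -0.10205283] [ 1.16770103 -0.89052832  1.68133178] 32.675
```

```bash
cat >> h.py <<'E'
def push(side,xt,y0=0.0):
    "side +1/-1; push that rear corner until the tip is at shelf x = xt, coming from behind, then back off"
    ys=side*.102+y0; x=tips()[0]
    movel(tip(x,ys),v=.3) if abs(tips()[1]-ys)>.01 else None
    movel(tip(xt,ys),v=.08); f=get_ft_force(); t=tips()
    movel(tip(xt-.045,ys),v=.25); print(side,t.round(3),f.round(1),round(get_time(),1))
E
python3 - <<'E'
from h import *
X0=-.184
push(-1,X0+.03);push(1,X0+.06);push(-1,X0+.09)
im,C=snap("scene","s8");m=mask(im,(105,90,30),(125,255,255));m[:150]=0;m[:,330:]=0
n,l,s,c=cv2.connectedComponentsWithStats(m);print([x.tolist() for x in s[1:] if x[4]>30])
a=im[100:320,180:400]
b,_=snap("wrist","w8")
cv2.imwrite("pics/m8.png",np.hstack([cv2.resize(a,(400,400)),cv2.resize(b[:,120:520],(400,400))])[:,:,::-1])
E
```

```text
-1 [-0.154 -0.102] [-0.6 -0.  -0.6] 33.6
1 [-0.124  0.102] [0.7 0.1 0.1] 36.0
-1 [-0.094 -0.102] [ 0.2 -0.1 -0.1] 38.4
[[294, 173, 15, 12, 86], [277, 187, 8, 8, 42], [313, 220, 17, 20, 172]]
```

View pics/m8.png

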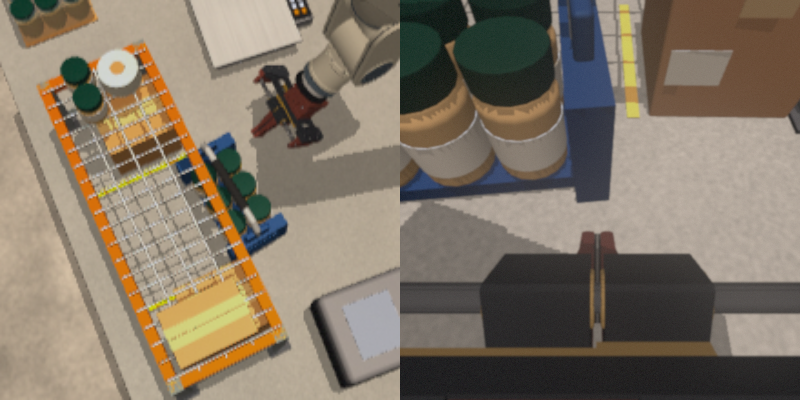

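The left crop shows the caddy about half under the shelf and nearly square; the wrist crop shows the right end wall's rear face (crop x 575–608, bottom at row 200) with the shut fingers in line behind it and the tape and carton clear of it. Continue, measuring each corner in the wrist picture.

```bash
cat >> h.py <<'E'
def corner():
    im,C=snap("wrist");m=mask(im,(105,90,30),(125,255,255));m[230:]=0
    m=cv2.morphologyEx(m,cv2.MORPH_OPEN,np.ones((3,3)))
    m[:,:285]=0;m[:,350:]=0
    r=np.where(m.sum(1)>255*8)[0].max();c=np.where(m[r-6])[0]
    return sh(plane(C,[(c.min(),r),(c.max(),r)],0)).round(3).tolist()
E
python3 - <<'E'
from h import *
print(corner())
X0=-.184
push(1,X0+.12);print(corner());push(-1,X0+.15);print(corner())
E
```

```text
[[0.018, -0.072], [0.018, -0.118]]
1 [-0.064  0.102] [-0.1  0.5 -0.1] 40.8
[[0.051, 0.111], [0.051, 0.07]]
-1 [-0.034 -0.102] [0.8 0.2 0.6] 43.1
[[0.081, -0.071], [0.081, -0.119]]
```

```bash
python3 - <<'E'
from h import *
push(1,-.010);print(corner());push(-1,-.009);print(corner())
movel(tip(-.09,-.102),v=.2)
im,C=snap("scene","s9")
m=mask(im,(105,90,30),(125,255,255));m[:150]=0;m[:,330:]=0
n,l,s,c=cv2.connectedComponentsWithStats(m);print([(s[i].tolist(),sh(plane(C,c[i],.095)).round(3).tolist()) for i in range(1,n) if s[i][4]>20])
# carton shift check: compare pictures before/after over the cartons
a=cv2.imread("pics/s1.png")[:,:,::-1].astype(int);d=np.abs(a-im).max(2)>50
print("diff left carton",d[240:300,262:325].mean(),"right",d[165:200,235:285].mean(),get_time())
E
```

```text
1 [-0.01   0.102] [-0.5 -0.5  0.2] 45.4
[[0.105, 0.112], [0.105, 0.07]]
-1 [-0.009 -0.102] [-0.2 -0.9 -0.5] 47.3
[[0.11, -0.073], [0.109, -0.119]]
[([273, 185, 12, 9, 51], [[0.033, -0.091]]), ([259, 192, 12, 9, 49], [[0.089, -0.09]]), ([255, 197, 5, 7, 24], [[0.119, -0.087]]), ([295, 232, 11, 7, 35], [[0.034, 0.094]]), ([298, 237, 11, 8, 55], [[0.033, 0.116]]), ([281, 238, 10, 8, 37], [[0.089, 0.094]]), ([284, 242, 14, 10, 68], [[0.083, 0.117]])]
diff left carton 0.07433862433862434 right 0.1337142857142857 47.725
```

```bash
python3 -c "
from h import *
print(job_done(),get_time())"
```

```text
the job is handed in; nothing more can be done
the job is handed in; nothing more can be done
```

The caddy stands let go in the bay, measured before hand-in at about x = 0.06 m, y = 0 in the shelf frame and square between the cartons; the job is handed in at about 48 s and no verdict was shown. I never pushed on the cartons and kept the tool about 80 mm behind the caddy at the end. The one surprise was that the real fingertips sit about 39 mm short of the reported TCP, which made the first grasp miss.

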